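Put the mincer's spacer rings back on their spindle

TASK

The butcher's mincer has been washed and its two plain steel spacer rings lie on the bench. Put them away on the upright spindle of the small round stand: first the wide ring, down until it lies flat on the stand's base, then the narrow ring, down until it lies flat on the wide one. Lower each ring down the spindle rather than dropping it, and let go of both.

Things in the scene. Friction and masses are not known exactly. Their poses are not given: they have to be found in the camera images.
- stand: Storage stand, fixed to the bench: a flat round dark steel base 110 mm in diameter and 10 mm thick, with one bright steel spindle 12 mm in diameter rising from its centre to 72 mm above the bench (round tip). Origin: centre of the base's underside, on the bench top; z is up along the spindle.
- wide_ring: The wide spacer ring: plain steel, 60 mm outside diameter, straight through bore 32 mm in diameter, 24 mm tall, about 0.4 kg, lying flat on the bench. Origin: the middle of the ring, on its axis 12 mm above its underside; z along the bore. Solid steel scale weights of much the same width, with a small knob on top and no bore, lie near it and are not wanted, nor are the dark ring nut with four lugs and the thin disc with many small holes at the far side of the bench.
- narrow_ring: The narrow spacer ring: plain steel, 44 mm outside diameter, straight through bore 28 mm in diameter, 24 mm tall, about 0.2 kg, lying flat on the bench. Origin: the middle of the ring, on its axis 12 mm above its underside; z along the bore.
Things that resemble listed ones, but are neither listed nor needed, are in the scene too. What is shaped like the narrow_ring but yellow is not meant.

How it is judged:
By the outcome, as a careful person would: the job done as asked, in the order asked, and still so for the second after the job is handed in, with the robot touching nothing.
It also fails if it takes over 54 s, if anything falls off the work surface, if the arm or the gripper's body presses on something with over 40 N, if the wrist force passes 120 N, or if a joint passes its speed limit or range.

ROBOT

A 6-joint arm with a two-finger parallel gripper is mounted at the origin on the work surface. World frame = base frame: x ahead of the robot, y to its left, z up, the work surface at z = 0. Lengths are in mm, angles in rad, forces in N, time in s.
With the tool pointing down it reaches from about 275 to 725 mm from the base axis. Payload 15.9 kg.
Tool frame: the origin (TCP) lies between the finger pads; the fingertips stand 19 mm ahead of it and the grasp point (between the pads) is the TCP; z points along the fingers, y is the line along which they close (so a half turn about z gives the same grasp; the last joint's range is limited). The gripper opens to 85 mm and grips with 20 to 120 N. Pads are 22 mm wide; open, the fingers measure 114 mm over their backs; the gripper's body (76 mm by 85 mm) begins 54 mm behind the grasp point. The pads swing forward as they close: fully open they stand 13 mm farther back than shut.
Start: joints at [0, 0.213, -0.034, 1.323, 0, 1.571], TCP at [499.985, -0, 224.506] pointing down, gripper open.
Joint ranges: [-2.98, 2.98], [-0.74, 1.72], [-1.14, 1.35], [-2.1, 2.04], [-1.57, 1.44], [-3.14, 3.14]. Speed limits (rad/s): [1.89, 1.89, 2.39, 2.57, 3.14, 3.14].

INTERFACE

Orientations are given as a unit quaternion [w, x, y, z].
In Python, from station import sensors, imaging, job gives the robot as it stands.
- The arm moves only by the shell command python3 -m jog 'ROWS' [OPENING] [FORCE]. ROWS is a JSON object of lists of equal length, an entry for each row: "travel": the shift along the world's x, y, z in mm, a list of three; "turn": the turn about the world's z in degrees. A call has exactly 10 rows; each row shifts and turns the commanded pose from where the row before left it; what a row does not reach is not made up. A row lasts 1/8 s, in which the tool goes at most 62.5 mm and 10.7 degrees, less where a joint would pass 70% of its speed; a pose out of reach is approached as far as the arm can. A call is refused whole if a number of a shift passes 62.5 or a number of a turn 10.7, either way. A call with a gripper value outside its range is refused whole. OPENING is the closure, from -1 (fully open) to 1 (shut), set as the call begins (- or left out, the last holds). The fingers move at their own pace and stop on an object; FORCE is the grip in N (left out, the last holds). Time passes only in rows, so rows that do not move let the fingers close, or fill a call up. It gives the time, the measured TCP pose, the force, the opening and the grip force at its end, in the units of the state.
- sensors.get_state(): the state, without advancing time (a new reading comes with each control period).
- imaging.read_camera(name): name is "scene" or "side" or "wrist"; returns the picture (384x512x3 uint8, blue, green, red); there is no depth.
- imaging.camera_params(name): a dict with "intrinsics" (3x3 intrinsics, pixels), "position" and "orientation" of the camera in the world. Camera axes: x right, y up, looking along -z (the intrinsics and any distortion apply to the point x, -y, -z); pixel columns grow to the right and rows downward; lengths in mm; the calibration is good to about 2 mm. A picture is of the moment at which its call begins: read the wrist's pose just before it. camera_params takes no time and is no camera call; for the wrist camera it gives the pose at the moment of the call.
- job.close_job(): hands the job in; it is judged then, once.
The state is a dict: "time_s": time; "joint_pos": joint angles; "joint_velocities": joint speeds; "joint_torque": joint torques, N m; "tool_pos": TCP position; "tool_rot": TCP orientation; "wrist_force": force on the tool from outside, world axes, zero at the start; "ft_torque": the same for the moment, N m; "finger_gap": finger opening in mm; "finger_force": force on a finger pad.
Only numpy, scipy, OpenCV 4.12 (cv2) and the standard library are available. Lean on these libraries where they do the work, as an engineer would, in place of code of your own. Each camera call takes 0.05 s, during which the arm holds its last target. There are 200 camera calls.

## Working session

There is one attempt and no reset: what is moved stays moved. The work goes in short steps, Python scripts to look and compute and a shell command to move; the robot and the scene stay as the last step left them, time stands still between calls to the robot, and variables do not carry over. Pictures are saved under pics/ and viewed, at most 13 in all, crops included, and the job is handed in when it is done.

```bash
mkdir -p pics; cat > h.py <<'E'
import numpy as np, cv2
from station import sensors, imaging, job
from scipy.spatial.transform import Rotation as R
def ray(p,u,v):
    q=p["orientation"]; M=R.from_quat([q[1],q[2],q[3],q[0]]).as_matrix() if np.size(q)==4 else np.array(q)
    d=np.linalg.inv(p["intrinsics"])@[u,v,1.]
    return np.array(p["position"],float), M@[d[0],-d[1],-d[2]]
def plane(p,u,v,z):
    o,d=ray(p,u,v); return o+d*(z-o[2])/d[2]
def proj(p,X):
    q=p["orientation"]; M=R.from_quat([q[1],q[2],q[3],q[0]]).as_matrix()
    c=M.T@(np.array(X,float)-p["position"]); k=np.array(p["intrinsics"])@[c[0],-c[1],-c[2]]; return k[:2]/k[2]
E
python3 - <<'E'
from h import *
print({k:v for k,v in imaging.camera_params("scene").items()}, imaging.camera_params("side"), imaging.camera_params("wrist"))
for n in ("scene","wrist"):
    cv2.imwrite(f"pics/{n}0.png",cv2.resize(imaging.read_camera(n),(800,600)))
E
```

```text
{'intrinsics': array([[475.52476328,   0.        , 245.58780555],
       [  0.        , 475.52476328, 195.64737863],
       [  0.        ,   0.        ,   1.        ]]), 'position': array([1021.59309149, -576.97738191,  614.82149264]), 'orientation': array([0.83551056, 0.42920873, 0.15607806, 0.30551859])} {'intrinsics': array([[424.65377184,   0.        , 256.62238485],
       [  0.        , 424.65377184, 191.7697883 ],
       [  0.        ,   0.        ,   1.        ]]), 'position': array([104.49453529, 689.13240644, 523.68436316]), 'orientation': array([-0.23835521, -0.14888698,  0.46904402,  0.83726768])} {'intrinsics': array([[285.43812677,   0.        , 256.98240834],
       [  0.        , 285.43812677, 190.43461867],
       [  0.        ,   0.        ,   1.        ]]), 'position': array([500.09957448,  81.04010709, 372.72851645]), 'orientation': array([ 9.87070663e-01, -1.60284680e-01,  2.58192176e-04,  5.10777983e-04])}
```

View pics/scene0.png

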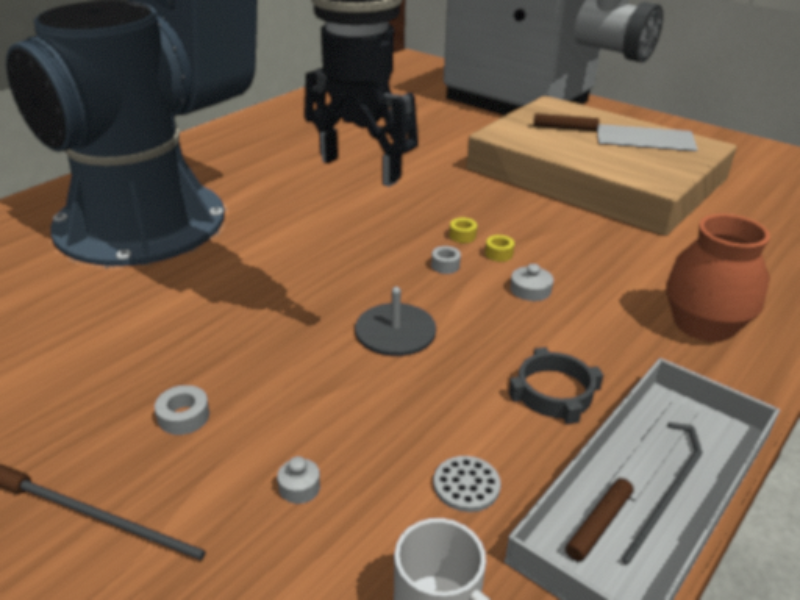

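View pics/wrist0.png

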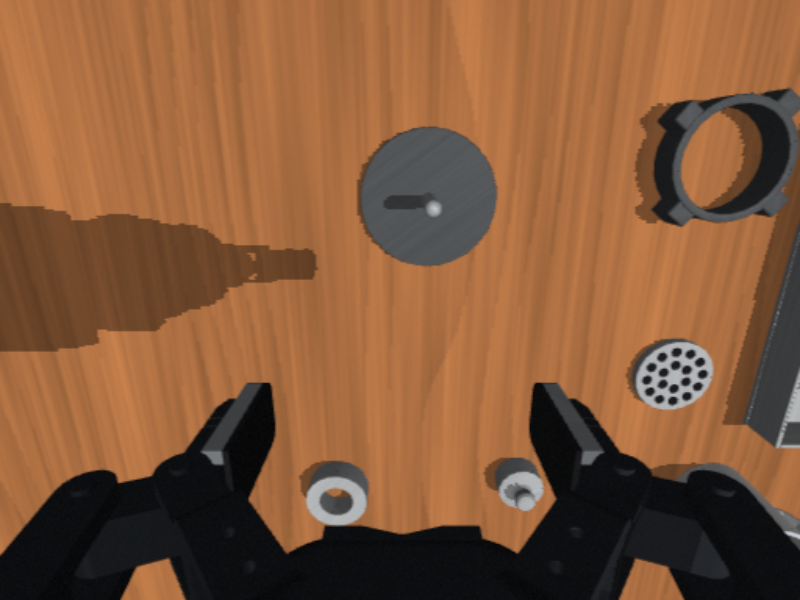

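The scene view (800 wide) shows the wide ring at (182,409), the grey narrow ring at (446,260), and the stand at (396,330) with its spindle tip at (396,291). In the wrist view the wide ring's top is at (337,500) and the stand's base centre is at (428,196).

```bash
cat >> h.py <<'E'
def grey(im,lo=110,smax=45):
    h=cv2.cvtColor(im,cv2.COLOR_BGR2HSV); return ((h[...,1]<smax)&(h[...,2]>lo)).astype(np.uint8)*255
def comp(m,u,v):
    n,l,s,c=cv2.connectedComponentsWithStats(m); k=[i for i in range(1,n) if s[i,4]>25]
    i=min(k,key=lambda i:np.hypot(*(c[i]-[u,v]))); return (l==i).astype(np.uint8)*255,c[i],s[i]
def outer(p,mask,z):   # silhouette hull of a ring: rays to mid-height plane, enclosing circle centre
    c=max(cv2.findContours(mask,cv2.RETR_EXTERNAL,cv2.CHAIN_APPROX_NONE)[0],key=cv2.contourArea)[:,0]
    return cv2.minEnclosingCircle(np.array([plane(p,*q,z)[:2] for q in c],np.float32))
E
python3 - <<'E'
from h import *
print(sensors.get_state()["tool_rot"])
for n,pts in (("scene",dict(wide=(116,262),nar=(285,166))),("side",{}),("wrist",dict(wide=(216,320)))):
    p=imaging.camera_params(n); im=imaging.read_camera(n); m=grey(im)
    if n=="side":
        s,w=imaging.camera_params("scene"),p
        S=s; pts={k:proj(p,plane(S,*uv,16)) for k,uv in dict(wide=(116,262),nar=(285,166)).items()}
    for k,(u,v) in pts.items():
        mm,c,s=comp(m,u,v); M=cv2.moments(mm,True); 
        cc=cv2.findContours(mm,cv2.RETR_EXTERNAL,cv2.CHAIN_APPROX_NONE)[0]; c2=cv2.moments(cv2.convexHull(max(cc,key=len))); c2=(c2['m10']/c2['m00'],c2['m01']/c2['m00'])
        print(n,k,(u,v),c,s,"hull->z13",plane(p,*c2,13).round(1))
    h=cv2.cvtColor(im,cv2.COLOR_BGR2HSV); d=((h[...,2]<110)&(h[...,1]<70)).astype(np.uint8)*255
    u,v={"scene":(253,218),"wrist":(274,135),"side":proj(p,[520,180,10])}[n] if n!="side" else proj(p,plane(S,253,211,10))
    mm,c,s=comp(d,u,v); print(n,"base",(u,v),c,s,plane(p,*c,8).round(1))
    if n=="scene": print("tip", plane(p,253.5,186,70))
    if n=="wrist": print("tip", plane(p,277,133,70))
E
```

```text
[-3.58712880e-04  7.07126745e-01  7.07086629e-01 -3.70493167e-04]
scene wide (116, 262) [115.49266247 258.24737945] [ 99 247  34  24 477] hull->z13 [ 426.3 -239.6   13. ]
scene nar (285, 166) [285.37301587 163.06349206] [277 158  17  13 126] hull->z13 [468.7 229.6  13. ]
scene base (253, 218) [252.75295858 209.86242604] [ 228  187   51   40 1352] [521.5  41.    8. ]
tip [523.27541982  40.25326004  70.        ]
side wide (np.float64(348.91250523383565), np.float64(164.64404517360242)) [349.88028169 163.66901408] [339 159  23  10 142] hull->z13 [ 440.2 -259.5   13. ]
side nar (np.float64(231.83295732267575), np.float64(260.5516027243424)) [230.98255814 260.36627907] [220 253  23  15 172] hull->z13 [482.1 211.2  13. ]
side base (np.float64(261.1864134425147), np.float64(209.61963950318818)) [261.8146588 213.8272957] [ 238  190   49   40 1187] [517.8  47.    8. ]
wrist wide (216, 320) [214.92804699 319.97063142] [196 305  39  31 681] hull->z13 [ 434.5 -253.1   13. ]
wrist base (274, 135) [273.39117994 125.15216294] [ 230   81   87   89 5941] [520.7  45.5   8. ]
tip [521.12669606  43.49008281  70.        ]
```

```bash
python3 -m jog '{"travel":[[-11,-42,-12],[-11,-42,-12],[-11,-42,-12],[-11,-42,-12],[-11,-42,-12],[-10,-41,-14],[0,0,0],[0,0,0],[0,0,0],[0,0,0]],"turn":[0,0,0,0,0,0,0,0,0,0]}' -1 40
python3 - <<'E'
from h import *
p=imaging.camera_params("wrist"); im=imaging.read_camera("wrist"); cv2.imwrite("pics/w1.png",im)
u,v=proj(p,[434,-252,24]); m,c,s=comp(grey(im,130),u,v); print((u,v),c,s)
cs,h=cv2.findContours(m,cv2.RETR_CCOMP,cv2.CHAIN_APPROX_NONE)
for q in cs:
    if len(q)>20: e=cv2.fitEllipse(q); print(e, plane(p,*e[0],24))
E
```

```text
time_s: 1.5
tool_pos: [435.4, -250.3, 150.8]
tool_rot: [0.0, 0.707, 0.708, 0.0]
wrist_force: [0.0, 0.2, 0.3]
finger_gap: 85.4
finger_force: 0.0
(np.float64(255.05295881689764), np.float64(181.71464121484482)) [257.25098703 172.94529047] [ 228  146   59   56 1773]
((257.14556884765625, 173.2584228515625), (55.58492660522461, 56.941471099853516), 108.61149597167969) [ 436.08729043 -243.19270853   24.        ]
((256.80316162109375, 173.96322631835938), (32.296993255615234, 33.07181167602539), 104.44489288330078) [ 435.74714791 -243.92057087   24.        ]
```

View pics/w1.png

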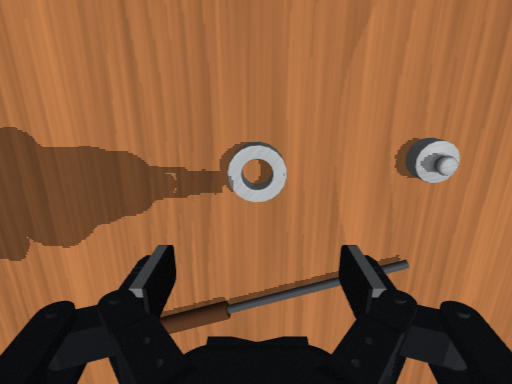

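The view shows the wide ring at (257,173), its bore clear. The weight at (433,160) and the steel at row 285 are out of the fingers' way.

```bash
python3 -m jog '{"travel":[[0,3,-20],[0,4,-20],[0,0,-25],[0,0,-25],[0,0,-20],[0,0,-10],[0,0,-7],[0,0,0],[0,0,0],[0,0,0]],"turn":[0,0,0,0,0,0,0,0,0,0]}' -1 40
python3 -m jog '{"travel":[[0,0,0],[0,0,0],[0,0,0],[0,0,0],[0,0,0],[0,0,0],[0,0,0],[0,0,0],[0,0,0],[0,0,0]],"turn":[0,0,0,0,0,0,0,0,0,0]}' 1 50
```

```text
time_s: 2.8
tool_pos: [435.3, -244.2, 24.0]
tool_rot: [0.0, 0.707, 0.707, 0.0]
wrist_force: [1.2, -0.3, -0.2]
finger_gap: 85.5
finger_force: 0.0
time_s: 4.05
tool_pos: [435.0, -244.0, 23.5]
tool_rot: [-0.0, 0.707, 0.707, 0.0]
wrist_force: [-0.5, 0.0, 0.2]
finger_gap: 0.1
finger_force: 0.0
```

```bash
python3 - <<'E'
from h import *
a=imaging.read_camera("wrist"); b=imaging.read_camera("side"); c=imaging.read_camera("scene")
cv2.imwrite("pics/m2.png",np.vstack([np.hstack([cv2.resize(a,(400,300)),cv2.resize(b[110:260,240:440],(400,300))]),cv2.resize(c[190:340,20:420],(800,300))]))
E
```

```text
(no output)
```

View pics/m2.png

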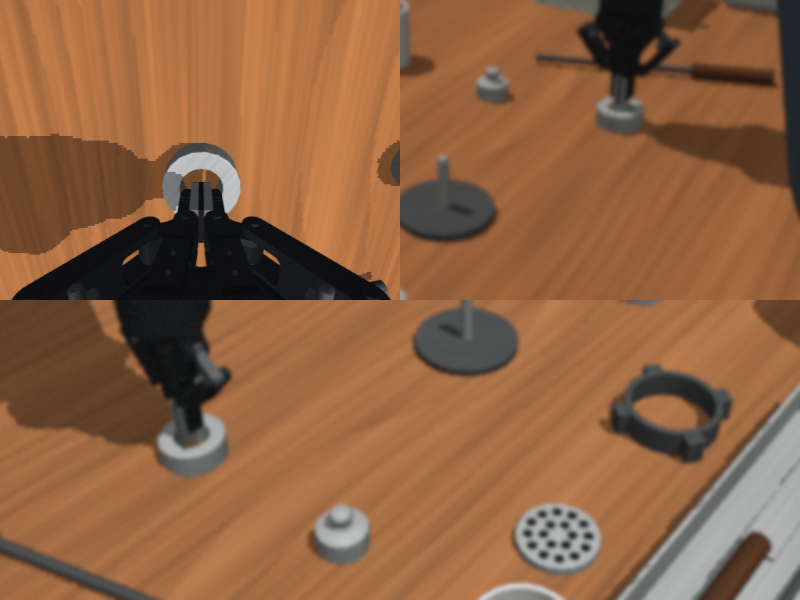

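The pictures show the fingers shut inside the wide ring's bore: they passed over its rim. I'll back off, reopen and look again.

```bash
python3 -m jog '{"travel":[[0,0,30],[0,0,30],[0,0,30],[0,0,0],[0,0,0],[0,0,0],[0,0,0],[0,0,0],[0,0,0],[0,0,0]],"turn":[0,0,0,0,0,0,0,0,0,0]}' 1 50
python3 - <<'E'
from h import *
p=imaging.camera_params("wrist"); im=imaging.read_camera("wrist"); print(p["position"])
cv2.imwrite("pics/w3.png",im)
u,v=proj(p,[436,-243,24]); m,c,s=comp(grey(im,130),u,v); print((u,v),c,s)
cs,h=cv2.findContours(m,cv2.RETR_CCOMP,cv2.CHAIN_APPROX_NONE)
for q in cs:
    if len(q)>20: e=cv2.fitEllipse(q); print(e, plane(p,*e[0],24))
for g in (-30,-19,0,30): print(g,proj(p,[435,-244,113.5+g]))
E
```

```text
time_s: 5.45
tool_pos: [435.0, -244.0, 113.5]
tool_rot: [-0.0, 0.707, 0.707, -0.0]
wrist_force: [-0.7, -1.1, 0.2]
finger_gap: 0.2
finger_force: 0.0
[ 435.26522117 -162.96025427  262.19332534]
(np.float64(257.61956777953264), np.float64(191.07084787070414)) [257.14054998 190.68965517] [ 224  160   67   63 2291]
((257.2314453125, 191.0509796142578), (61.77976989746094, 65.83678436279297), 86.81688690185547) [ 435.65829966 -242.98181751   24.        ]
((257.44464111328125, 191.86863708496094), (35.70687484741211, 37.28773880004883), 98.22575378417969) [ 435.84707348 -243.74172444   24.        ]
-30 [256.37523604 220.17663793]
-19 [256.34804689 227.23511555]
0 [256.29306619 241.50846222]
30 [256.17706396 271.62338931]
```

View pics/w3.png

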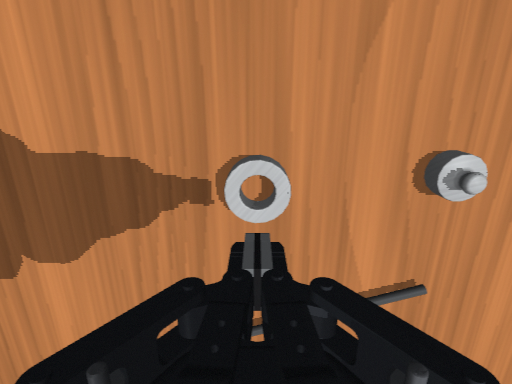

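The view shows the ring undisturbed at (257,191), but the shut fingertips at row 233 look higher than the nominal 19 mm ahead of the TCP. I'll measure the tip height from the two fixed cameras.

```bash
python3 - <<'E'
from h import *
t=sensors.get_state()["tool_pos"]; o=[]
for n in("scene","side"):
    p=imaging.camera_params(n); im=imaging.read_camera(n); u,v=proj(p,t).astype(int)
    big=cv2.resize(im[v-45:v+45,u-30:u+30],None,fx=6,fy=6,interpolation=cv2.INTER_CUBIC)
    for g,c in((-19,(0,0,255)),(0,(0,255,0)),(19,(255,0,0))):
        q=(proj(p,np.array(t)+[0,0,g])-[u-30,v-45]+.5)*6; cv2.line(big,(int(q[0])+8,int(q[1])),(int(q[0])+50,int(q[1])),c,1)
    o.append(big)
cv2.imwrite("pics/t4.png",np.hstack(o))
E
```

```text
(no output)
```

View pics/t4.png

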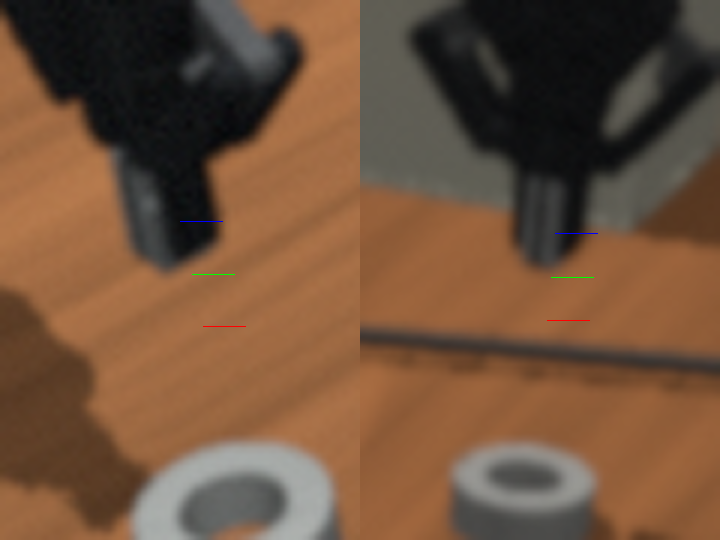

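```bash
python3 - <<'E'
from h import *
t=np.array(sensors.get_state()["tool_pos"]); A=np.zeros((3,3)); b=np.zeros(3)
for n,q,x0 in(("scene",(172,260),0),("side",(547,258),360)):
    p=imaging.camera_params(n); u,v=proj(p,t).astype(int)
    o,d=ray(p,(q[0]-x0)/6-.5+u-30,q[1]/6-.5+v-45); d/=np.linalg.norm(d); P=np.eye(3)-np.outer(d,d); A+=P; b+=P@o
print(np.linalg.solve(A,b)-t)
E
```

```text
[ 0.51239954 -3.01935166  7.32735562]
```

The tips actually end about 7 mm above the reported TCP, roughly 26 mm higher than nominal, which explains the miss. I'll open and descend deeper in stages while watching the force.

```bash
python3 -m jog '{"travel":[[0,0,0],[0,0,0],[0,0,0],[0,0,-5],[0,0,-15],[0,0,-25],[0,0,-25],[0,0,-25],[0,0,-10],[0,0,0]],"turn":[0,0,0,0,0,0,0,0,0,0]}' -1 50
python3 - <<'E'
from h import *
o=[]
for n in("scene","side"):
    p=imaging.camera_params(n); im=imaging.read_camera(n); u,v=proj(p,[436,-243,20]).astype(int)
    o.append(cv2.resize(im[v-40:v+40,u-50:u+50],(400,320),interpolation=cv2.INTER_CUBIC))
cv2.imwrite("pics/t5.png",np.hstack(o))
E
```

```text
time_s: 6.85
tool_pos: [434.5, -243.7, 7.9]
tool_rot: [-0.001, 0.707, 0.707, -0.0]
wrist_force: [0.2, 0.4, 0.4]
finger_gap: 85.0
finger_force: 0.0
```

View pics/t5.png

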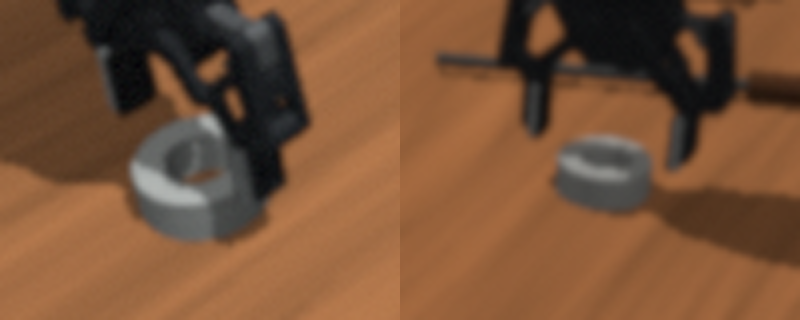

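The fingers straddle the ring with tips just above its top: side view tips at (537,130) and (680,165), ring top at (605,152). They sit about 3 mm too far in −y, so I'll correct that, go down and grip.

```bash
python3 -m jog '{"travel":[[0,3,0],[0,0,-5],[0,0,-5],[0,0,-4],[0,0,0],[0,0,0],[0,0,0],[0,0,0],[0,0,0],[0,0,0]],"turn":[0,0,0,0,0,0,0,0,0,0]}' -1 50
python3 -m jog '{"travel":[[0,0,0],[0,0,0],[0,0,0],[0,0,0],[0,0,0],[0,0,0],[0,0,0],[0,0,0],[0,0,0],[0,0,0]],"turn":[0,0,0,0,0,0,0,0,0,0]}' 1 50
```

```text
time_s: 8.2
tool_pos: [435.0, -241.0, -5.5]
tool_rot: [0.0, 0.707, 0.707, 0.0]
wrist_force: [-0.9, 0.1, 0.5]
finger_gap: 85.3
finger_force: 0.0
time_s: 9.45
tool_pos: [435.2, -241.0, -5.0]
tool_rot: [0.0, 0.707, 0.707, 0.0]
wrist_force: [-2.8, 2.6, 10.4]
finger_gap: 57.9
finger_force: 51.7
```

```bash
python3 -m jog '{"travel":[[0,0,8],[0,0,20],[0,0,30],[0,0,30],[0,0,12],[0,0,0],[0,0,0],[10,34,0],[10,34,0],[10,34,0]],"turn":[0,0,0,0,0,0,0,0,0,0]}' 1 60
python3 -m jog '{"travel":[[10,34,0],[10,34,0],[10,34,0],[10,34,0],[10,34,0],[5,16,0],[0,0,0],[0,0,0],[0,0,0],[0,0,0]],"turn":[0,0,0,0,0,0,0,0,0,0]}' 1 60
python3 - <<'E'
from h import *
o=[]
for n in("scene","side","wrist"):
    p=imaging.camera_params(n); im=imaging.read_camera(n); cv2.imwrite(f"pics/r_{n}.png",im); u,v=(256,210) if n=="wrist" else proj(p,[521,44,60]).astype(int)
    h=90 if n=="wrist" else 50
    o.append(cv2.resize(im[v-h:v+h,u-h*4//5:u+h*4//5],(264,330),interpolation=cv2.INTER_CUBIC))
cv2.imwrite("pics/t6.png",np.hstack(o))
E
```

```text
time_s: 10.7
tool_pos: [464.5, -137.8, 93.3]
tool_rot: [-0.001, 0.707, 0.707, -0.0]
wrist_force: [-0.2, -0.7, -3.8]
finger_gap: 57.2
finger_force: 65.5
time_s: 11.95
tool_pos: [519.9, 46.4, 94.6]
tool_rot: [0.0, 0.707, 0.707, 0.0]
wrist_force: [-0.4, -0.4, -4.3]
finger_gap: 57.0
finger_force: 65.5
```

View pics/t6.png

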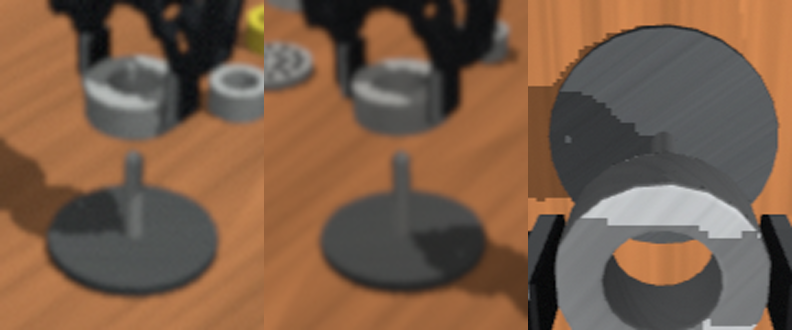

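The ring hangs level with its column matching the spindle's in both views: scene 132 against 134, side 402 against 402. I'll lower it.

```bash
python3 -m jog '{"travel":[[0,0,-10],[0,0,-15],[0,0,-15],[0,0,-15],[0,0,-15],[0,0,-8],[0,0,-6],[0,0,-2],[0,0,0],[0,0,0]],"turn":[0,0,0,0,0,0,0,0,0,0]}' 1 60
python3 -m jog '{"travel":[[0,0,-1],[0,0,-1],[0,0,-1],[0,0,-1],[0,0,0],[0,0,0],[0,0,0],[0,0,0],[0,0,0],[0,0,0]],"turn":[0,0,0,0,0,0,0,0,0,0]}' 1 60
```

```text
time_s: 13.35
tool_pos: [520.3, 47.0, 8.9]
tool_rot: [0.0, 0.707, 0.707, 0.0]
wrist_force: [0.1, -0.1, -4.6]
finger_gap: 57.3
finger_force: 65.5
time_s: 14.6
tool_pos: [520.0, 47.0, 5.1]
tool_rot: [0.0, 0.707, 0.707, 0.0]
wrist_force: [-5.0, -0.5, 10.7]
finger_gap: 57.5
finger_force: 67.0
```

```bash
python3 -m jog '{"travel":[[0,0,0],[0,0,0],[0,0,0],[0,0,0],[0,0,0],[0,0,10],[0,0,30],[0,0,40],[0,0,30],[0,0,20]],"turn":[0,0,0,0,0,0,0,0,0,0]}' -1 60
python3 -m jog '{"travel":[[-5,18,0],[-10,36,0],[-10,36,0],[-10,36,0],[-8,30,0],[-3,14,0],[0,0,0],[0,0,0],[0,0,0],[0,0,0]],"turn":[0,0,0,0,0,0,0,0,0,0]}' -1 60
python3 - <<'E'
from h import *
p=imaging.camera_params("wrist"); im=imaging.read_camera("wrist")
u,v=proj(p,[475,222,24]); m,c,s=comp(grey(im,130),u,v); print((u,v),c,s)
cs,h=cv2.findContours(m,cv2.RETR_CCOMP,cv2.CHAIN_APPROX_NONE)
for q in cs:
    if len(q)>20: e=cv2.fitEllipse(q); print(e, plane(p,*e[0],24))
o=[cv2.resize(im,(480,360))]
p=imaging.camera_params("scene"); im=imaging.read_camera("scene"); u,v=proj(p,[521,44,40]).astype(int)
o.append(cv2.resize(im[v-45:v+45,u-40:u+40],(320,360),interpolation=cv2.INTER_CUBIC))
cv2.imwrite("pics/t7.png",np.hstack(o))
E
```

```text
time_s: 15.85
tool_pos: [520.5, 47.0, 136.9]
tool_rot: [0.001, 0.707, 0.707, 0.001]
wrist_force: [-0.1, -0.4, 0.4]
finger_gap: 85.7
finger_force: 0.0
time_s: 17.1
tool_pos: [474.2, 216.4, 134.5]
tool_rot: [0.0, 0.707, 0.707, -0.0]
wrist_force: [0.5, 0.4, -0.0]
finger_gap: 85.4
finger_force: 0.0
(np.float64(257.34765755112295), np.float64(179.39916134896995)) [259.1370869  181.90452876] [237 161  45  43 817]
((258.8873291015625, 182.25100708007812), (42.114688873291016, 42.962398529052734), 100.20893096923828) [476.46118269 219.18510678  24.        ]
((258.531005859375, 182.677001953125), (29.42618179321289, 30.530393600463867), 90.382568359375) [476.12399099 218.76312462  24.        ]
```

View pics/t7.png

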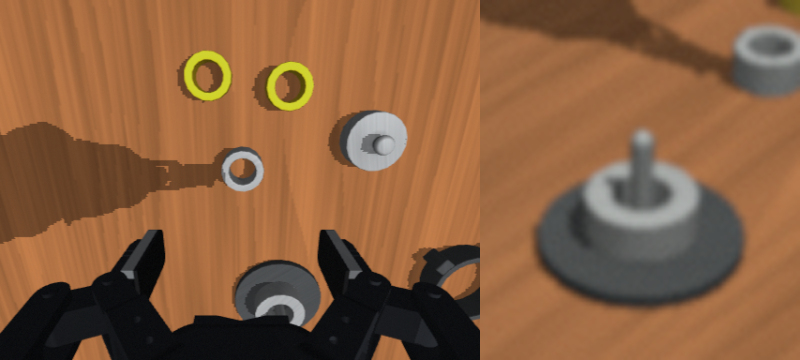

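The wide ring lies flat round the spindle. The grey narrow ring is at (242,170) in the wrist view, about (476,219) in the world, and clear of its neighbours.

```bash
python3 -m jog '{"travel":[[2,5,-10],[0,0,-25],[0,0,-30],[0,0,-30],[0,0,-20],[0,0,-10],[0,0,-7],[0,0,0],[0,0,0],[0,0,0]],"turn":[0,0,0,0,0,0,0,0,0,0]}' -1 40
python3 -m jog '{"travel":[[0,0,0],[0,0,0],[0,0,0],[0,0,0],[0,0,0],[0,0,0],[0,0,0],[0,0,0],[0,0,0],[0,0,0]],"turn":[0,0,0,0,0,0,0,0,0,0]}' 1 40
```

```text
time_s: 18.45
tool_pos: [476.4, 222.1, 3.0]
tool_rot: [0.0, 0.707, 0.707, 0.0]
wrist_force: [0.1, -0.2, 0.4]
finger_gap: 85.0
finger_force: 0.0
time_s: 19.7
tool_pos: [476.1, 222.0, 2.9]
tool_rot: [0.0, 0.707, 0.707, 0.0]
wrist_force: [-2.3, -1.9, 8.7]
finger_gap: 42.1
finger_force: 39.5
```

```bash
python3 -m jog '{"travel":[[0,0,8],[0,0,20],[0,0,30],[0,0,30],[0,0,10],[0,0,0],[0,0,0],[8,-35,0],[9,-35,0],[9,-35,0]],"turn":[0,0,0,0,0,0,0,0,0,0]}' 1 50
python3 -m jog '{"travel":[[9,-35,0],[9,-35,0],[0,0,0],[0,0,0],[0,0,0],[0,0,0],[0,0,0],[0,0,0],[0,0,0],[0,0,0]],"turn":[0,0,0,0,0,0,0,0,0,0]}' 1 50
python3 - <<'E'
from h import *
o=[]
for n in("scene","side","wrist"):
    p=imaging.camera_params(n); im=imaging.read_camera(n); u,v=(256,210) if n=="wrist" else proj(p,[521,44,60]).astype(int)
    h=90 if n=="wrist" else 50
    o.append(cv2.resize(im[v-h:v+h,u-h*4//5:u+h*4//5],(264,330),interpolation=cv2.INTER_CUBIC))
cv2.imwrite("pics/t8.png",np.hstack(o))
E
```

```text
time_s: 20.95
tool_pos: [501.5, 115.8, 99.4]
tool_rot: [-0.0, 0.707, 0.707, -0.001]
wrist_force: [0.4, 0.4, -1.6]
finger_gap: 41.7
finger_force: 50.9
time_s: 22.2
tool_pos: [520.0, 47.0, 100.5]
tool_rot: [-0.0, 0.707, 0.707, 0.0]
wrist_force: [-0.6, -0.3, -1.4]
finger_gap: 41.9
finger_force: 50.9
```

View pics/t8.png

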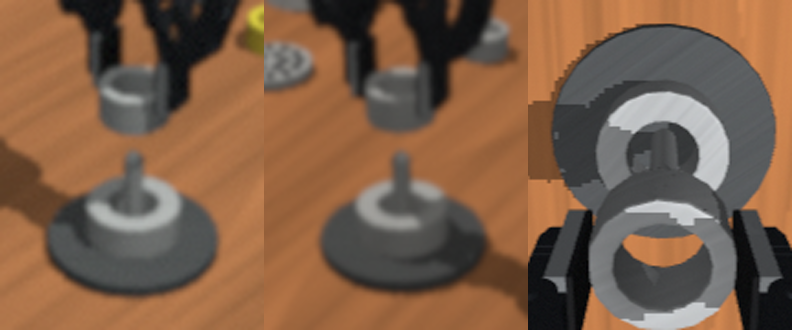

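The narrow ring hangs level over the spindle: columns 134 against 134 in the scene, 400 against 402 in the side. I'll lower it.

```bash
python3 -m jog '{"travel":[[0,0,-8],[0,0,-10],[0,0,-10],[0,0,-10],[0,0,-10],[0,0,-6],[0,0,-4],[0,0,-2],[0,0,0],[0,0,0]],"turn":[0,0,0,0,0,0,0,0,0,0]}' 1 50
python3 -m jog '{"travel":[[0,0,-1],[0,0,-1],[0,0,-1],[0,0,-0.5],[0,0,0],[0,0,0],[0,0,0],[0,0,0],[0,0,0],[0,0,0]],"turn":[0,0,0,0,0,0,0,0,0,0]}' 1 50
```

```text
time_s: 23.6
tool_pos: [520.2, 47.0, 40.7]
tool_rot: [0.0, 0.707, 0.707, 0.0]
wrist_force: [0.2, 0.2, -2.2]
finger_gap: 41.5
finger_force: 50.9
time_s: 24.85
tool_pos: [520.0, 47.0, 37.0]
tool_rot: [-0.0, 0.707, 0.707, -0.0]
wrist_force: [-3.3, 0.2, 4.1]
finger_gap: 41.6
finger_force: 51.5
```

Contact made (force changed from −2 N to +4 N). I'll release, retreat and check.

```bash
python3 -m jog '{"travel":[[0,0,0],[0,0,0],[0,0,0],[0,0,0],[0,0,0],[0,0,10],[0,0,30],[0,0,40],[0,0,40],[0,0,20]],"turn":[0,0,0,0,0,0,0,0,0,0]}' -1 50
python3 -m jog '{"travel":[[0,0,0],[0,0,0],[0,0,0],[0,0,0],[0,0,0],[0,0,0],[0,0,0],[0,0,0],[0,0,0],[0,0,0]],"turn":[0,0,0,0,0,0,0,0,0,0]}' -1 50
python3 - <<'E'
from h import *
o=[]
for n in("scene","side"):
    p=imaging.camera_params(n); im=imaging.read_camera(n); u,v=proj(p,[521,44,40]).astype(int)
    o.append(cv2.resize(im[v-50:v+50,u-40:u+40],(320,400),interpolation=cv2.INTER_CUBIC))
cv2.imwrite("pics/t9.png",np.hstack(o))
E
```

```text
time_s: 26.1
tool_pos: [520.7, 47.1, 180.0]
tool_rot: [0.001, 0.707, 0.707, 0.001]
wrist_force: [0.5, 0.2, -0.3]
finger_gap: 85.5
finger_force: 0.0
time_s: 27.35
tool_pos: [520.0, 47.0, 177.0]
tool_rot: [-0.0, 0.707, 0.707, 0.0]
wrist_force: [-0.1, -0.4, 0.2]
finger_gap: 85.2
finger_force: 0.0
```

View pics/t9.png

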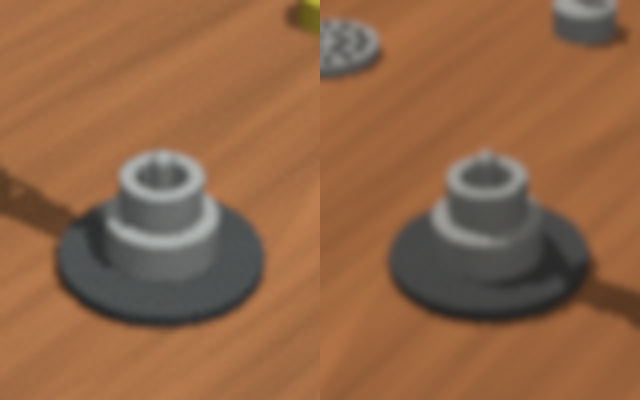

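Both rings lie flat and stacked on the spindle, which shows inside the bore at (162,160) and (487,158), and the gripper is clear.

```bash
python3 -c "from station import job; print(job.close_job())"
```

```text
the job is handed in; nothing more can be done
None
```

The job is handed in at about 27 s: the wide ring lies flat on the stand's base with the narrow ring flat on top, both lowered down the spindle and released (the first grasp of the wide ring missed because the fingertips sit about 26 mm higher than specified, and the second held).

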